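# Set the lathe's speed lever and hang the saddle on it

## Robot

A 6-joint arm with a two-finger parallel gripper is mounted at the origin on the work surface. World frame = base frame: x ahead of the robot, y to its left, z up, the work surface at z = 0. Lengths are in m, angles in degrees, forces in N, time in s.
With the tool pointing down it reaches from about 0.3 to 0.75 m from the base axis. Payload 8.5 kg.
Tool frame: the origin (TCP) lies between the finger pads; the fingertips stand 14 mm ahead of it and the grasp point (between the pads) lies 5 mm behind it; z points along the fingers, y is the direction in which the jaws open and shut (so a half turn about z gives the same grasp; the last joint's range is limited). The gripper opens to 85 mm and grips with 20 to 120 N. Pads are 22 mm wide; open, the fingers measure 114 mm over their backs; the gripper's body (76 mm by 85 mm) begins 54 mm behind the grasp point. The pads swing forward as they close: fully open they stand 13 mm farther back than shut.
Start: joints at [-86.419, 21.807, 74.336, -0, 83.858, -12.336], TCP at [0.151, -0.529, 0.245] pointing down, gripper open.
Joint ranges: [-178.18, 178.18], [-50.72, 133.34], [12.68, 142.11], [-81.47, 261.47], [9.98, 163.14], [-165.26, 165.26]. Speed limits (degrees/s): [136.94, 136.94, 180, 180, 180, 180].

## Interface

Orientations are given as a 3x3 rotation matrix whose columns are the frame's x, y, z axes.
In Python, from rig import env gives the robot as it stands.
- The arm moves only by the tool move_arm, never from a script. Its argument "series" is a list of rows, each a list of 3 entries, a list of its own where there are three numbers: the closure in counts, from 0 (fully open) to 255 (shut), then the shift along the world's x, y, z in cm, then the turn, a rotation vector about the world's x, y, z in degrees. A call has 1 to 10 rows; each row shifts and turns the commanded pose from where the row before left it; what a row does not reach is not made up. A row lasts 1/12 s, in which the tool goes at most 41.7 mm and 7.16 degrees, less where a joint would pass 70% of its speed; a pose out of reach is approached as far as the arm can. A call is refused whole if a number of a shift passes 4.17 or a number of a turn 7.16, either way. A call with a gripper value outside its range is refused whole. The fingers move at their own pace and stop on an object; "newtons" is the grip in N (left out, the last holds). Time passes only in rows, so rows that do not move let the fingers close. It gives the time, the measured TCP pose, the force and the opening at its end, in the units of the state.
- env.observe(): the state, without advancing time (a new reading comes with each control period).
- env.get_image(name): name is "side" or "top"; returns a dict with "color" (480x640x3 uint8, red, green, blue), "fx", "fy", "cx", "cy" (pixels), "position" and "orientation" of the camera in the world. Camera axes: x right, y down, z forward; pixel columns grow to the right and rows downward; lengths in m; the calibration is good to about 2 mm. A picture is of the moment at which its call begins. There is no depth.
- env.close_job(): hands the job in, once; it reports no verdict.
The state is a dict: "time_s": time; "q": joint angles; "qvel": joint speeds; "joint_efforts": joint torques, N m; "position": TCP position; "tool_rot": TCP orientation; "ft_force": force on the tool from outside, world axes, zero at the start; "wrist_torque": the same for the moment, N m; "grip_width": finger opening in m.
Only numpy, scipy, OpenCV 4.12 (cv2) and the standard library are available. Lean on these libraries where they do the work, as an engineer would, in place of code of your own. Each camera call takes 0.05 s, during which the arm holds its last target. There are 200 camera calls.

## Task

Set the bench lathe's speed: throw the sprung speed lever into the detent at the tall square stud, so that it springs fully up and is caught there; the studs only mark roughly where each notch is, so feel for the catch and do not force the lever. Then hang the loose U-shaped steel saddle over the lever's arm, between the disc and the paddle, and let go with the lever still caught. Leave the bowl, the glue bottle and the caliper alone.

Things in the scene. Friction and masses are not known exactly. Their poses are not given: they have to be found in the camera images.
- lathe: green bench lathe, fixed, at another place and yaw each time. Headstock 220 x 300 x 190 high (x, y, z); origin under its centre on the bench; -x faces the robot; bed, chuck, birch blank and tailstock run 600 to -y, at most 185 high. On the headstock a flat grey disc, radius 130, 238 to 248 above the bench; the lever turns about the vertical through the origin and comes out under the disc to -x.
- lever_swing (a joint): lever's rotation about the vertical through the lathe's origin: 0 = along the lathe's -x, positive = paddle to its +y, stops at +-0.70 rad. Starts in a wide neutral bay that ends 0.12 to 0.18 rad either side of 0; beyond are two detent notches a side, at about 0.32 and 0.60 rad (true place within 0.03 of that). Friction at the paddle 1 N, about 3 N while the tooth rubs between notches.
- lever_tilt (a joint): downward tilt, 0 = sprung fully up (arm level; in the bay or caught in a notch), at most 0.13. A tooth on the arm stands up into a notched comb hidden under the disc. To leave the bay or a notch press the paddle down about 20 mm (tilt 0.09; 5 N at first, 8 N down) and carry it sideways. Let up between notches it rests on the comb (tilt about 0.07, paddle 16 mm low).
- lever: steel lever, origin on the pivot 220 above the bench; -x runs along the arm to the paddle. Arm: bar 14 wide, 12 high, its top 226 above the bench when up; 60 of it free between disc rim (radius 130) and paddle. Resting on the comb and pushed sideways, not pressed, it jumps up into the next notch, if nothing above keeps it down, and is stopped there with about 3 mm play at the paddle.
- paddle (a point): centre of the paddle's top face, 215 from the pivot, 226 above the bench when up. The paddle is a plate 44 along the arm, 68 across, with an upright ear along each side (6 thick, rising 32 above the plate, 56 between the ears): a closed gripper goes between the ears, to press the plate down and push an ear sideways.
- bar_top (a point): point on top of the lever's arm, 162 from the pivot, midway along the free part: where the saddle hangs. Axes as the lever's.
- bar_index (a point): point on the lever's arm, 117 from the pivot, under the studs' circle: shows which stud the lever is at.
- stud_square: the mark: square aluminium stud 18 x 18, 22 tall, on top of the disc, about 117 from the lever's axis; origin at its foot. The true notch lies within about 7 mm of it along the circle. The studs change places from start to start.
- stud_round_a: flat round aluminium stud, 18 across, 6 tall, on the disc at another notch
- stud_round_b: same as stud_round_a, at another notch
- stud_round_c: same as stud_round_a, at another notch
- saddle: loose upside-down U of steel strap, 110 to 180 g, standing on its legs on the bench left or right (it swaps with the bowl). Origin between the feet. Legs at y = +-18 (6 thick, 30 along x, 38 long, 30 clear between), web 42 x 30, 6 thick on them; on it a grip tab 10 thick (y), 30 along x, 44 to 80 above the feet. Hung, x lies along the arm; it balances, legs down.
- saddle_seat (a point): centre of the underside of the saddle's web, 38 above its feet
- bowl: bystander: turned wooden bowl, 110 across, 55 high, loose; origin under its foot
- glue: bystander: white glue bottle, 54 across, 150 high, loose; origin under its foot
- caliper: bystander: steel caliper lying flat, 200 long (y), jaws to its +x, loose; origin in the middle of its beam
Mind the look-alikes: they are no part of the job. Of the things that look like the saddle, take the one that is farthest to the robot's left at the start.

How it is judged (in metres and radians):
On the way, in this order (a step that is already met when the one before it is completed fails the run):
1. the lever has sprung fully up in the notch at the square stud (value of joint lever_tilt below 0.03 rad and horizontal distance between bar_index and stud_square below 0.011 m), for 0.3 s.
2. the saddle hangs over the lever's arm (distance between saddle_seat and bar_top below 0.022 m and z of saddle_seat in the frame of bar_top between -0.004 and 0.006 m and angle between saddle's own z axis and vertical below 0.2 rad and contact force between saddle and lever above 0.2 N), for 0.2 s.
At the end, for the whole second after the job is handed in: Lever fully up (tilt under 0.03 rad) in the notch at the square stud (bar_index within 11 mm of it, seen from above); saddle at rest over the arm, its seat within 22 mm of bar_top and -4 to +6 mm from it in height, upright within 0.2 rad; everything let go (all of step 1 and all of step 2 and linear speed of saddle below 0.02 m/s and velocity of joint lever_swing between -0.05 and 0.05 rad/s); the robot touches nothing.
It fails at once if the lever is forced: pushed or pressed with more than 60 N (contact force between any of the fingers, the arm and lever above 60 N).
It fails at once if a bystander (bowl, glue bottle or caliper) is moved by more than 30 mm (distance of any of bowl, glue, caliper from where it was at the start of the episode above 0.03 m).
It also fails if it takes over 61 s, if anything falls off the work surface, if the arm or the gripper's body presses on something with over 40 N, if the wrist force passes 120 N, or if a joint passes its speed limit or range.

## Working session

There is one attempt and no reset: what is moved stays moved. The work goes in short steps, Python scripts to look and compute and a tool call to move; the robot and the scene stay as the last step left them, time stands still between calls to the robot, and variables do not carry over. Pictures are saved under pics/ and viewed, about 8 in all and at most 12, crops included, and the job is handed in when it is done.

Besides the shell and the picture viewer there is one more tool, called after ">>>" by a JSON object that holds its "fn" and its "kwargs". move_arm: Moves the arm, as the interface text tells. Its arguments: {"type":"object","properties":{"series":{"type":"array","items":{"type":"array"}},"newtons":{"type":"number"}},"required":["series"]}

```bash
mkdir -p pics
cat > h.py <<'E'
import numpy as np,cv2
from rig import env
def snap(n,f):
    im=env.get_image(n); cv2.imwrite(f'pics/{f}.png',im['color'][:,:,::-1]); np.save(f'pics/{f}.npy',{k:v for k,v in im.items()},allow_pickle=True); return im
def load(f): return np.load(f'pics/{f}.npy',allow_pickle=True).item()
def ray(im,u,v,z):
    R=np.array(im['orientation']);p=np.array(im['position'])
    d=R@np.array([(u-im['cx'])/im['fx'],(v-im['cy'])/im['fy'],1]); return p+d*(z-p[2])/d[2]
def proj(im,P):
    R=np.array(im['orientation']);c=R.T@(np.array(P)-np.array(im['position'])); return im['cx']+im['fx']*c[0]/c[2],im['cy']+im['fy']*c[1]/c[2]
def crop(f,u0,v0,u1,v1,s,o):
    cv2.imwrite(f'pics/{o}.png',cv2.resize(cv2.imread(f'pics/{f}.png')[v0:v1,u0:u1],None,fx=s,fy=s,interpolation=cv2.INTER_CUBIC))
E
python3 - <<'E'
from h import *
for n in('top','side'):
    im=snap(n,n+'0'); print(n,im['fx'],im['cx'],im['cy'],np.round(im['position'],3),np.round(im['orientation'],3).tolist())
o=env.observe(); print(o['position'],np.round(o['tool_rot'],3).tolist(),o['grip_width'],o['time_s'])
E
```

```text
top 514.066321811981 317.1621078599621 238.99558872488615 [0.492 0.049 1.133] [[-0.002, -0.997, 0.079], [-1.0, 0.001, -0.016], [0.016, -0.079, -0.997]]
side 446.51037502669345 315.192409784529 224.23587080847278 [0.096 0.629 0.743] [[-0.8, -0.37, 0.473], [-0.6, 0.493, -0.63], [0.0, -0.788, -0.616]]
[ 0.1507954  -0.52866401  0.24478229] [[0.962, 0.274, -0.0], [0.274, -0.962, 0.001], [0.0, -0.001, -1.0]] 0.0854121815214992 0.1
```

View pics/top0.png

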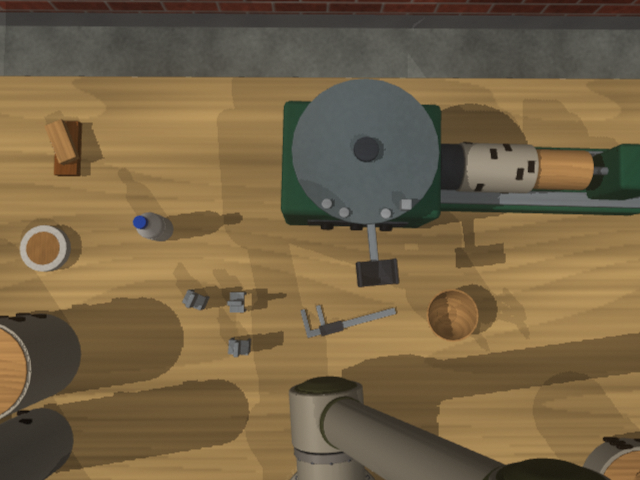

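View pics/side0.png

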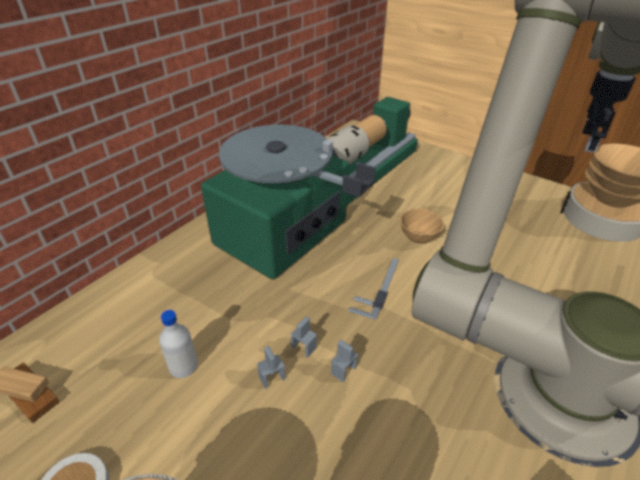

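Run:
```python
from h import *
a=cv2.imread('pics/top0.png')
r=lambda x,s:cv2.resize(x,None,fx=s,fy=s,interpolation=cv2.INTER_CUBIC)
A=r(a[190:290,310:430],5) ; B=r(a[280:360,180:260],5)
A2=r(a[190:290,310:430],5)
W=np.zeros((600,800,3),np.uint8)
W[:400,:480]=r(a[190:290,310:430],4); W[:320,480:800]=r(a[280:360,180:260],4)
s=cv2.imread('pics/side0.png')
W[400:600,:400]=r(s[130:180,300:400],4); W[360:600,480:800]=r(s[310:390,250:357],3)[:240,:320]
cv2.imwrite('pics/c1.png',W)
im=load('top0')
for n,(u,v),z in [('hub',(367,150),.26),('sq',(406,204),.27),('a',(386,213),.254),('b',(344,212),.254),('c',(327,203),.254),('pad',(377,273),.226),('sad',(196,299),.08),('s2',(237,301),.08),('s3',(239,346),.08),('glue',(140,223),.15),('bowl',(453,314),.05),('hsTL',(285,102),.19),('hsBL',(282,223),.19),('hsBR',(440,230),.19)]:
    print(n,np.round(ray(im,u,v,z),4))
```

```text
hub [ 0.7156 -0.0517  0.26  ]
sq [ 0.6199 -0.116   0.27  ]
a [ 0.6066 -0.0842  0.254 ]
b [ 0.6083 -0.0117  0.254 ]
c [0.624  0.0176 0.254 ]
pad [ 0.5036 -0.0712  0.226 ]
sad [0.4535 0.278  0.08  ]
s2 [0.4493 0.195  0.08  ]
s3 [0.3591 0.1901 0.08  ]
glue [0.6009 0.3718 0.15  ]
bowl [ 0.4197 -0.2532  0.05  ]
hsTL [0.8248 0.0935 0.19  ]
hsBL [0.5964 0.0984 0.19  ]
hsBR [ 0.5832 -0.1936  0.19  ]
```

View pics/c1.png

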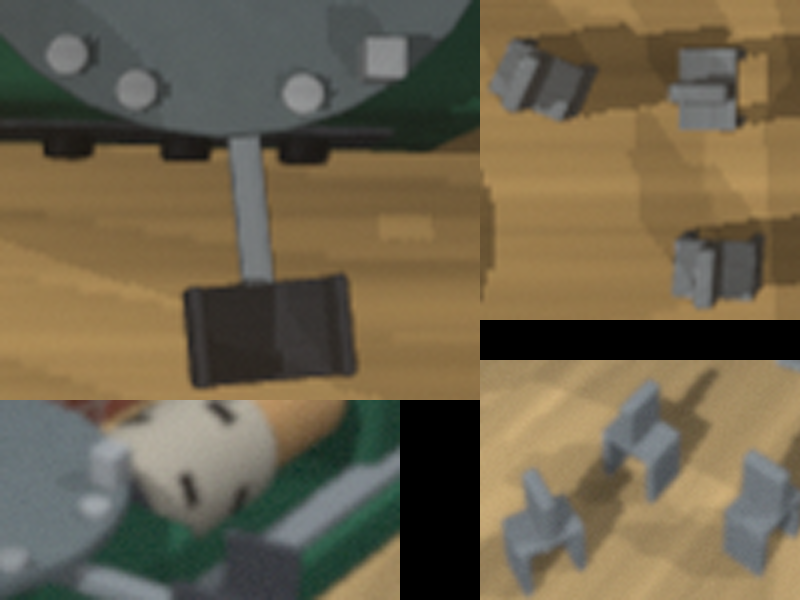

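```bash
cat > fit.py <<'E'
from h import *
from scipy.optimize import minimize, least_squares
boxes=[((-.015,.015),(-.021,-.015),(0,.038)),((-.015,.015),(.015,.021),(0,.038)),((-.015,.015),(-.021,.021),(.038,.044)),((-.015,.015),(-.005,.005),(.044,.08))]
def sil(im,T,roi,s=4):
    u0,v0,u1,v1=roi; m=np.zeros(((v1-v0)*s,(u1-u0)*s),np.uint8)
    for b in boxes:
        c=np.array([[x,y,z] for x in b[0] for y in b[1] for z in b[2]])
        p=[proj(im,T(q)) for q in c]; p=((np.array(p)+.5-[u0,v0])*s)
        cv2.fillConvexPoly(m,cv2.convexHull(np.round(p).astype(np.int32)),1)
    return m
def mask(im,roi,s=4):
    u0,v0,u1,v1=roi; c=im['color'][v0:v1,u0:u1].astype(int)
    g=((c[:,:,0]-c[:,:,2])<25).astype(np.float32)
    return (cv2.resize(g,None,fx=s,fy=s,interpolation=cv2.INTER_LINEAR)>.5).astype(np.uint8)
def fit(views,x0,yaws=range(0,180,15)):
    M=[(im,r,mask(im,r)) for im,r in views]
    def cost(p):
        c,s=np.cos(p[2]),np.sin(p[2]); T=lambda q:np.array([p[0]+c*q[0]-s*q[1],p[1]+s*q[0]+c*q[1],q[2]])
        return sum(1-(a&m).sum()/max(1,(a|m).sum()) for im,r,m in M for a in [sil(im,T,r)])
    best=min((minimize(cost,[x0[0],x0[1],np.radians(y)],method='Nelder-Mead',options=dict(initial_simplex=[[x0[0]+a,x0[1]+b,np.radians(y)+c] for a,b,c in[(0,0,0),(.01,0,0),(0,.01,0),(0,0,.15)]])) for y in yaws),key=lambda r:r.fun)
    return best.x[:2],np.degrees(best.x[2]),best.fun
E
python3 - <<'E'
from fit import *
t=load('top0');s=load('side0')
print(fit([(t,(178,283,216,316)),(s,(250,340,292,392))],(.45,.27)))
print(fit([(t,(178,283,216,316))],(.45,.27)))
# lathe: centre + yaw from studs
P=np.array([ray(t,u,v,z)[:2] for u,v,z in[(326.8,203.3,.254),(344.5,212.3,.254),(385.8,213.3,.254),(406.5,204,.27)]])
def f(p):
    d=P-p[:2]; return np.hypot(*d.T)-.117
r=least_squares(f,[.71,-.05]); print('centre',r.x,f(r.x)); C=r.x
d=P-C; print('phi',np.degrees(np.arctan2(d[:,1],-d[:,0])))
for u,v,z in[(371.8,225,.226),(374.5,260.5,.226)]:
    q=ray(t,u,v,z)[:2]-C; print('lev',q+C,np.hypot(*q),np.degrees(np.arctan2(q[1],-q[0])))
E=[ray(t,310+a/4,190+b/4,.258)[:2] for a,b in[(187,292),(197,385),(345,278),(352,372)]]
m=np.mean(E,0);q=m-C; print('pad',m,np.hypot(*q),np.degrees(np.arctan2(q[1],-q[0])),np.linalg.norm(E[0]-E[2]))
E
```

```text
(array([0.45061708, 0.29104293]), np.float64(-22.655316128973528), np.float64(0.226742627378133))
(array([0.45167039, 0.29215641]), np.float64(-22.786383393684293), np.float64(0.09898059848733964))
centre [ 0.71785947 -0.05175571] [ 0.00035643 -0.00015917 -0.00068676  0.00062827]
phi [ 36.43511029  19.6205465  -16.01563831 -33.60361952]
lev [ 0.58875135 -0.06287503] 0.1295860610125712 -4.922403084244609
lev [ 0.52568826 -0.0669933 ] 0.19277437208630882 -4.5335969733745864
pad [ 0.50338273 -0.06792896] 0.21508566954153235 -4.312396711361986 0.06778380493685907
```

>>> {"fn": "move_arm", "kwargs": {"series": [[255, [2.35, 3.06, 0.8], [0, 0, 1]], [255, [2.35, 3.06, 0.8], [0, 0, 1]], [255, [2.35, 3.06, 0.8], [0, 0, 1]], [255, [2.35, 3.06, 0.8], [0, 0, 1]], [255, [2.35, 3.06, 0.8], [0, 0, 1]], [255, [2.35, 3.06, 0.8], [0, 0, 1]], [255, [2.35, 3.06, 0.8], [0, 0, 1]], [255, [2.35, 3.06, 0.8], [0, 0, 1]], [255, [2.35, 3.06, 0.8], [0, 0, 1]], [255, [2.35, 3.06, 0.8], [0, 0, 1]]]}}

```text
time_s: 0.93
position: [0.3865, -0.221, 0.3256]
tool_rot: [[0.899, 0.438, -0.0], [0.438, -0.899, 0.0], [-0.0, -0.0, -1.0]]
ft_force: [0.7, -0.7, 0.6]
grip_width: -0.0
```

>>> {"fn": "move_arm", "kwargs": {"series": [[255, [2.35, 3.06, 0], [0, 0, 0]], [255, [2.35, 3.06, 0], [0, 0, 0]], [255, [2.35, 3.06, 0], [0, 0, 0]], [255, [2.35, 3.06, 0], [0, 0, 0]], [255, [2.35, 3.0, 0], [0, 0, 0]], [255, [0, 0, 0], [0, 0, 0]], [255, [0, 0, 0], [0, 0, 0]]]}}

```text
time_s: 1.52
position: [0.5038, -0.069, 0.3247]
tool_rot: [[0.898, 0.44, -0.001], [0.44, -0.898, 0.0], [-0.001, -0.001, -1.0]]
ft_force: [-1.0, 0.3, -0.1]
grip_width: 0.0001
```

>>> {"fn": "move_arm", "kwargs": {"series": [[255, [0, 0, -3.5], [0, 0, 0]], [255, [0, 0, -3], [0, 0, 0]], [255, [0, 0, -1], [0, 0, 0]], [255, [0, 0, -0.5], [0, 0, 0]], [255, [0, 0, -0.5], [0, 0, 0]], [255, [0, 0, -0.5], [0, 0, 0]], [255, [0, 0, 0], [0, 0, 0]]]}}

```text
time_s: 2.1
position: [0.5034, -0.071, 0.2356]
tool_rot: [[0.9, 0.436, 0.001], [0.436, -0.9, -0.001], [0.001, 0.001, -1.0]]
ft_force: [-1.6, -0.7, 3.3]
grip_width: -0.0001
```

>>> {"fn": "move_arm", "kwargs": {"series": [[255, [0, 0, -0.6], [0, 0, 0]], [255, [0, 0, -0.6], [0, 0, 0]], [255, [0, 0, -0.5], [0, 0, 0]], [255, [0, 0, 0], [0, 0, 0]], [255, [0, 0, 0], [0, 0, 0]]]}}

```text
time_s: 2.52
position: [0.5039, -0.0707, 0.2188]
tool_rot: [[0.899, 0.437, 0.002], [0.437, -0.899, -0.001], [0.001, 0.001, -1.0]]
ft_force: [1.0, -1.2, 5.8]
grip_width: 0.0002
```

>>> {"fn": "move_arm", "kwargs": {"series": [[255, [0.13, -0.6, -0.2], [0, 0, 0]], [255, [0.13, -0.6, 0], [0, 0, 0]], [255, [0.13, -0.6, 0], [0, 0, 0]], [255, [0.13, -0.6, 0], [0, 0, 0]], [255, [0.13, -0.6, 0], [0, 0, 0]], [255, [0.13, -0.6, 0], [0, 0, 0]]]}}

```text
time_s: 3.02
position: [0.5111, -0.1067, 0.2167]
tool_rot: [[0.899, 0.437, -0.0], [0.437, -0.899, 0.0], [0.0, -0.0, -1.0]]
ft_force: [-0.6, 1.6, 6.0]
grip_width: 0.0001
```

>>> {"fn": "move_arm", "kwargs": {"series": [[255, [0.2, -0.6, 0], [0, 0, 0]], [255, [0.2, -0.6, 0], [0, 0, 0]], [255, [0.2, -0.6, 0], [0, 0, 0]], [255, [0.23, -0.6, 0], [0, 0, 0]], [255, [0.25, -0.6, 0], [0, 0, 0]], [255, [0.25, -0.6, 0], [0, 0, 0]], [255, [0, 0, 0], [0, 0, 0]]]}}

```text
time_s: 3.6
position: [0.5249, -0.1434, 0.2167]
tool_rot: [[0.9, 0.436, 0.001], [0.436, -0.9, -0.0], [0.001, 0.001, -1.0]]
ft_force: [-1.0, 0.5, 6.0]
grip_width: -0.0002
```

Run:
```python
from h import *
snap('top','top1'); crop('top1',320,180,450,290,6,'c2')
```

```text
(no output)
```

View pics/c2.png

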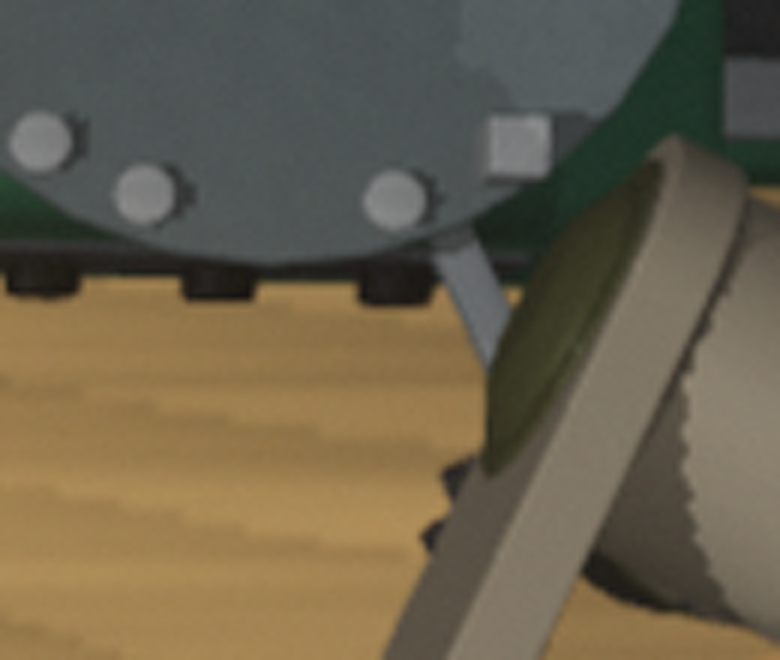

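>>> {"fn": "move_arm", "kwargs": {"series": [[255, [0, 0, 0.7], [0, 0, 0]], [255, [0, 0, 0.7], [0, 0, 0]], [255, [0, 0, 0.8], [0, 0, 0]], [255, [0, 0, 0.7], [0, 0, 0]], [255, [0, 0, 0], [0, 0, 0]], [255, [0, 0, 0], [0, 0, 0]]]}}

```text
time_s: 4.15
position: [0.5245, -0.1424, 0.2456]
tool_rot: [[0.899, 0.437, 0.0], [0.437, -0.899, -0.0], [0.0, 0.0, -1.0]]
ft_force: [-0.1, -0.6, -0.6]
grip_width: -0.0
```

>>> {"fn": "move_arm", "kwargs": {"series": [[255, [0.25, -0.5, 0], [0, 0, 0]], [255, [0.25, -0.5, 0], [0, 0, 0]], [255, [0.25, -0.5, 0], [0, 0, 0]], [255, [0, 0, 0], [0, 0, 0]]]}}

```text
time_s: 4.48
position: [0.5323, -0.1584, 0.2448]
tool_rot: [[0.9, 0.436, -0.0], [0.436, -0.9, 0.0], [-0.0, -0.001, -1.0]]
ft_force: [0.1, -0.5, 0.3]
grip_width: 0.0002
```

>>> {"fn": "move_arm", "kwargs": {"series": [[255, [0.2, -0.3, 0], [0, 0, 0]], [255, [0.2, -0.3, 0], [0, 0, 0]], [255, [0, 0, 0], [0, 0, 0]]]}}

```text
time_s: 4.73
position: [0.5362, -0.164, 0.2451]
tool_rot: [[0.9, 0.437, -0.0], [0.437, -0.9, -0.0], [-0.0, 0.0, -1.0]]
ft_force: [0.2, -0.4, -0.1]
grip_width: 0.0003
```

>>> {"fn": "move_arm", "kwargs": {"series": [[255, [0.2, -0.3, 0], [0, 0, 0]], [255, [0.2, -0.3, 0], [0, 0, 0]], [255, [0, 0, 0], [0, 0, 0]]]}}

```text
time_s: 4.98
position: [0.5404, -0.1703, 0.2453]
tool_rot: [[0.9, 0.437, 0.001], [0.437, -0.9, -0.001], [0.0, 0.001, -1.0]]
ft_force: [-0.5, 0.1, 0.2]
grip_width: 0.0002
```

Run:
```python
from h import *
snap('side','side2');snap('top','top2')
a=cv2.imread('pics/side2.png')[110:230,270:420];b=cv2.imread('pics/top2.png')[180:290,340:450]
r=lambda x,s:cv2.resize(x,None,fx=s,fy=s,interpolation=cv2.INTER_CUBIC)
W=np.zeros((600,800,3),np.uint8);A=r(a,3);W[:360,:450]=A;B=r(b,3);W[:330,460:790]=B;cv2.imwrite('pics/c3.png',W[:370])
```

```text
(no output)
```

View pics/c3.png

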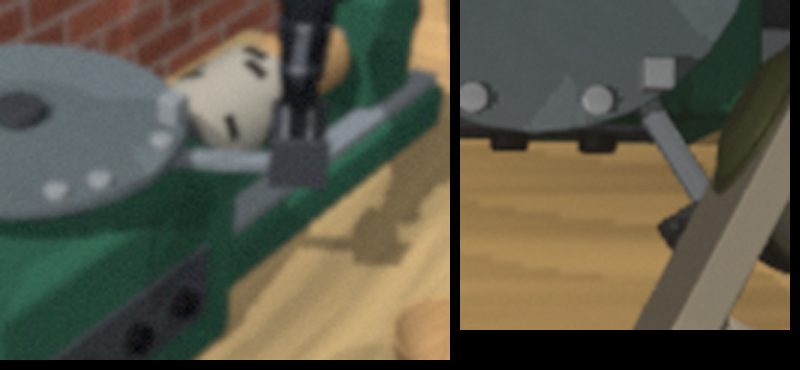

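Run:
```python
from h import *
t=load('top2');C=np.array([.7179,-.0518])
for z in(.226,.218):
  for a,b in[(657,113),(690,175)]:
    q=ray(t,340+(a-460)/3,180+b/3,z)[:2]-C; print(z,np.hypot(*q),np.degrees(np.arctan2(q[1],-q[0])))
o=env.observe();print(o['position'],o['ft_force'])
```

```text
0.226 0.13637099354838536 -31.680459036200848
0.226 0.1778089068961703 -30.642296199790234
0.218 0.1363582811666321 -32.43632298076126
0.218 0.17812634386131027 -31.213664361984033
[ 0.54008898 -0.16981609  0.24534158] [-0.18430768 -0.18723276  0.31256482]
```

>>> {"fn": "move_arm", "kwargs": {"series": [[255, [0.15, -0.22, 0], [0, 0, 0]], [255, [0, 0, 0], [0, 0, 0]]]}}

```text
time_s: 5.25
position: [0.5416, -0.1721, 0.2454]
tool_rot: [[0.9, 0.437, 0.0], [0.437, -0.9, -0.0], [0.0, 0.0, -1.0]]
ft_force: [-0.2, 0.6, -0.3]
grip_width: -0.0
```

>>> {"fn": "move_arm", "kwargs": {"series": [[255, [0.15, -0.22, 0], [0, 0, 0]], [255, [0, 0, 0], [0, 0, 0]]]}}

```text
time_s: 5.42
position: [0.5431, -0.1742, 0.2453]
tool_rot: [[0.899, 0.437, 0.0], [0.437, -0.899, -0.0], [0.0, 0.0, -1.0]]
ft_force: [0.4, 0.3, -0.7]
grip_width: 0.0
```

>>> {"fn": "move_arm", "kwargs": {"series": [[255, [0.15, -0.22, 0], [0, 0, 0]], [255, [0, 0, 0], [0, 0, 0]]]}}

```text
time_s: 5.58
position: [0.5445, -0.1762, 0.2452]
tool_rot: [[0.899, 0.437, -0.0], [0.437, -0.899, 0.0], [-0.0, -0.001, -1.0]]
ft_force: [-0.4, 1.0, -0.2]
grip_width: 0.0001
```

>>> {"fn": "move_arm", "kwargs": {"series": [[255, [0.15, -0.22, 0], [0, 0, 0]], [255, [0, 0, 0], [0, 0, 0]]]}}

```text
time_s: 5.75
position: [0.5461, -0.1785, 0.2452]
tool_rot: [[0.899, 0.437, -0.0], [0.437, -0.899, 0.0], [0.0, -0.0, -1.0]]
ft_force: [-1.1, 1.4, -0.4]
grip_width: 0.0005
```

>>> {"fn": "move_arm", "kwargs": {"series": [[255, [0.15, -0.22, 0], [0, 0, 0]], [255, [0, 0, 0], [0, 0, 0]]]}}

```text
time_s: 5.92
position: [0.5475, -0.1804, 0.2452]
tool_rot: [[0.899, 0.437, -0.0], [0.437, -0.899, 0.001], [0.0, -0.001, -1.0]]
ft_force: [-0.7, 3.7, -0.6]
grip_width: 0.0001
```

Run:
```python
from h import *
snap('side','side3');snap('top','top3')
a=cv2.imread('pics/side3.png')[110:230,270:420];b=cv2.imread('pics/top3.png')[180:290,340:450]
r=lambda x,s:cv2.resize(x,None,fx=s,fy=s,interpolation=cv2.INTER_CUBIC)
W=np.zeros((370,800,3),np.uint8);A=r(a,3);W[:360,:450]=A;B=r(b,3);W[:330,460:790]=B;cv2.imwrite('pics/c4.png',W)
```

```text
(no output)
```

View pics/c4.png

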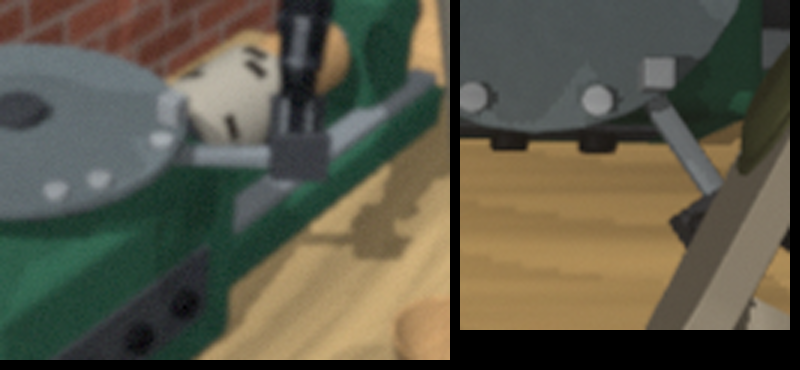

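>>> {"fn": "move_arm", "kwargs": {"series": [[255, [0.12, -0.16, 0], [0, 0, 0]], [255, [0, 0, 0], [0, 0, 0]]]}}

```text
time_s: 6.18
position: [0.5482, -0.1811, 0.2451]
tool_rot: [[0.899, 0.438, -0.002], [0.438, -0.899, 0.002], [-0.001, -0.003, -1.0]]
ft_force: [-3.4, 7.9, 1.1]
grip_width: -0.0001
```

>>> {"fn": "move_arm", "kwargs": {"series": [[255, [0.12, -0.16, 0], [0, 0, 0]], [255, [0, 0, 0], [0, 0, 0]]]}}

```text
time_s: 6.35
position: [0.5487, -0.1818, 0.2449]
tool_rot: [[0.899, 0.438, -0.004], [0.438, -0.899, 0.004], [-0.002, -0.006, -1.0]]
ft_force: [-6.6, 11.7, 1.0]
grip_width: -0.0002
```

>>> {"fn": "move_arm", "kwargs": {"series": [[255, [-0.5, 0.8, 0], [0, 0, 0]], [255, [-0.3, 0.4, 0], [0, 0, 0]], [255, [0, 0, 2.5], [0, 0, 0]], [255, [0, 0, 3.5], [0, 0, 0]], [255, [0, 0, 3], [0, 0, 0]], [200, [-0.7, 3.8, 0], [0, 0, -6.95]], [200, [-0.7, 3.8, 0], [0, 0, -6.95]], [200, [-0.7, 3.8, 0], [0, 0, -6.95]], [120, [-0.7, 3.8, 0], [0, 0, -6.95]], [120, [-0.7, 3.8, 0], [0, 0, -6.95]]]}}

```text
time_s: 7.18
position: [0.5069, 0.0164, 0.3357]
tool_rot: [[0.989, -0.15, 0.002], [-0.15, -0.989, -0.001], [0.002, 0.001, -1.0]]
ft_force: [1.2, 0.3, 0.4]
grip_width: 0.0418
```

>>> {"fn": "move_arm", "kwargs": {"series": [[120, [-0.7, 3.8, 0], [0, 0, -6.95]], [120, [-0.7, 3.8, 0], [0, 0, -6.95]], [120, [-0.7, 3.8, 0], [0, 0, 0]], [120, [-0.7, 3.8, 0], [0, 0, 0]], [120, [-0.7, 3.8, 0], [0, 0, 0]], [120, [-0.7, 3.8, 0], [0, 0, 0]], [120, [-0.7, 3.8, 0], [0, 0, 0]], [120, [0, 0, 0], [0, 0, 0]], [120, [0, 0, 0], [0, 0, 0]]]}}

```text
time_s: 7.93
position: [0.4592, 0.2774, 0.3354]
tool_rot: [[0.933, -0.359, 0.001], [-0.359, -0.933, -0.0], [0.001, -0.0, -1.0]]
ft_force: [0.6, -0.0, 0.1]
grip_width: 0.0455
```

Run:
```python
from h import *
snap('side','side4');snap('top','top4')
a=cv2.imread('pics/side4.png')[110:230,270:420];b=cv2.imread('pics/top4.png')[190:290,340:450]
r=lambda x,s:cv2.resize(x,None,fx=s,fy=s,interpolation=cv2.INTER_CUBIC)
W=np.zeros((400,800,3),np.uint8);A=r(a,2.4);W[:288,:360]=A;B=r(b,4);W[:400,360:800]=B;cv2.imwrite('pics/c5.png',W)
```

```text
(no output)
```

View pics/c5.png

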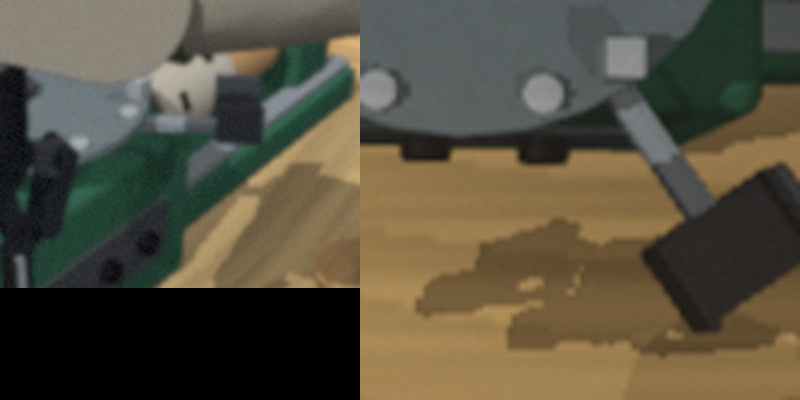

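Run:
```python
from h import *
t=load('top4');s=load('side4');C=np.array([.7179,-.0518])
for z in(.226,.214):
  for a,b in[(626,97),(702,207)]:
    q=ray(t,340+(a-360)/4,190+b/4,z)[:2]-C; print(z,np.round(np.hypot(*q),4),np.round(np.degrees(np.arctan2(q[1],-q[0])),2))
ph=np.radians(-33.5)
for tilt in(0,.07):
  out=[]
  for r,y,z in[(193,34,32),(237,34,32),(237,34,-4),(193,34,-4),(237,-34,32),(193,-34,32),(130,0,0),(193,0,0)]:
    r/=1e3;y/=1e3;z=z/1e3+.226-tilt*r
    # lever local +y side (robot left)
    d=np.array([-np.cos(ph),np.sin(ph)]);n=np.array([np.sin(-ph)*-1,0]);n=np.array([d[1],-d[0]])
    P=np.r_[C+r*d+y*n,z]; u,v=proj(s,P);ut,vt=proj(t,P); out.append((round((u-270)*2.4),round((v-110)*2.4),round((ut-340)*4+360),round((vt-190)*4)))
  print(tilt,out)
```

```text
0.226 0.1321 -33.66
0.226 0.1913 -33.74
0.214 0.1321 -34.86
0.214 0.1921 -34.56
0 [(219, 106, 654, 250), (267, 107, 713, 336), (263, 141, 694, 337), (216, 139, 638, 254), (263, 72, 843, 248), (217, 71, 785, 162), (150, 116, 623, 94), (216, 118, 703, 211)]
0.07 [(218, 118, 648, 251), (265, 123, 704, 336), (262, 156, 686, 337), (215, 152, 632, 255), (261, 88, 832, 250), (216, 84, 776, 165), (150, 124, 619, 96), (215, 130, 696, 213)]
```

>>> {"fn": "move_arm", "kwargs": {"series": [[120, [-0.8, 1.4, -3.5], [0, 0, -1.7]], [120, [0, 0, -3.9], [0, 0, 0]], [120, [0, 0, -3.9], [0, 0, 0]], [120, [0, 0, -3.9], [0, 0, 0]], [120, [0, 0, -3.9], [0, 0, 0]], [120, [0, 0, -3.9], [0, 0, 0]], [120, [0, 0, -2.2], [0, 0, 0]], [120, [0, 0, -1.5], [0, 0, 0]], [120, [0, 0, -0.5], [0, 0, 0]], [120, [0, 0, 0], [0, 0, 0]]]}}

```text
time_s: 8.87
position: [0.452, 0.2889, 0.0627]
tool_rot: [[0.92, -0.391, -0.001], [-0.391, -0.92, -0.001], [-0.001, 0.001, -1.0]]
ft_force: [0.5, 0.7, -0.1]
grip_width: 0.0452
```

>>> {"fn": "move_arm", "kwargs": {"newtons": 40, "series": [[255, [0, 0, 0], [0, 0, 0]], [255, [0, 0, 0], [0, 0, 0]], [255, [0, 0, 0], [0, 0, 0]], [255, [0, 0, 0], [0, 0, 0]], [255, [0, 0, 0], [0, 0, 0]], [255, [0, 0, 0], [0, 0, 0]]]}}

```text
time_s: 9.37
position: [0.4523, 0.2902, 0.0646]
tool_rot: [[0.921, -0.389, 0.003], [-0.389, -0.921, 0.0], [0.002, -0.001, -1.0]]
ft_force: [0.3, -1.5, 7.5]
grip_width: 0.0092
```

>>> {"fn": "move_arm", "kwargs": {"series": [[255, [0, 0, 1], [0, 0, 0]], [255, [0, 0, 3], [0, 0, 0]], [255, [0, 0, 4], [0, 0, 0]], [255, [0, 0, 4], [0, 0, 0]], [255, [0, 0, 4], [0, 0, 0]], [255, [0, 0, 4], [0, 0, 0]], [255, [0, 0, 4], [0, 0, 0]], [255, [0, 0, 0], [0, 0, 0]], [255, [0, 0, 0], [0, 0, 0]]]}}

```text
time_s: 10.12
position: [0.4516, 0.2903, 0.3057]
tool_rot: [[0.921, -0.389, 0.004], [-0.389, -0.921, 0.002], [0.003, -0.003, -1.0]]
ft_force: [0.4, -1.1, -2.4]
grip_width: 0.0096
```

>>> {"fn": "move_arm", "kwargs": {"series": [[255, [0, -1.2, 3], [0, 0, 0]], [255, [0.6, -3.6, 1], [0, 0, 7.07]], [255, [0.6, -3.6, 0], [0, 0, 7.07]], [255, [0.6, -3.6, 0], [0, 0, 7.07]], [255, [0.6, -3.6, 0], [0, 0, 7.07]], [255, [0.6, -3.6, 0], [0, 0, 7.07]], [255, [0.8, -3.6, 0], [0, 0, 7.07]], [255, [1, -3.6, 0], [0, 0, 7.07]], [255, [1, -3.6, 0], [0, 0, 7.07]], [255, [1.5, -3.6, 0], [0, 0, 0]]]}}

```text
time_s: 10.95
position: [0.5207, -0.028, 0.3416]
tool_rot: [[0.864, 0.504, -0.003], [0.504, -0.864, 0.001], [-0.002, -0.002, -1.0]]
ft_force: [0.6, 0.8, -2.0]
grip_width: 0.0098
```

>>> {"fn": "move_arm", "kwargs": {"series": [[255, [1.5, -3.2, 0], [0, 0, 0]], [255, [1.5, -3, 0], [0, 0, 0]], [255, [1.5, -2, 0], [0, 0, 0]], [255, [1, -1, 0], [0, 0, 0]], [255, [0, 0, 0], [0, 0, 0]], [255, [0, 0, 0], [0, 0, 0]]]}}

```text
time_s: 11.45
position: [0.5763, -0.1188, 0.341]
tool_rot: [[0.867, 0.498, -0.003], [0.498, -0.867, 0.002], [-0.002, -0.003, -1.0]]
ft_force: [-0.4, 0.1, -2.4]
grip_width: 0.0092
```

>>> {"fn": "move_arm", "kwargs": {"series": [[255, [0.35, -1.2, 0], [0, 0, 1.9]], [255, [0.33, -1.1, 0], [0, 0, 1.9]], [255, [0, 0, 0], [0, 0, 0]], [255, [0, 0, 0], [0, 0, 0]]]}}

```text
time_s: 11.78
position: [0.5829, -0.1409, 0.3425]
tool_rot: [[0.832, 0.554, -0.001], [0.554, -0.832, 0.001], [-0.0, -0.001, -1.0]]
ft_force: [-0.6, -0.3, -0.6]
grip_width: 0.0093
```

Run:
```python
from h import *
snap('side','side5');snap('top','top5')
a=cv2.imread('pics/side5.png')[70:220,270:420];b=cv2.imread('pics/top5.png')[180:290,340:450]
r=lambda x,s:cv2.resize(x,None,fx=s,fy=s,interpolation=cv2.INTER_CUBIC)
W=np.zeros((600,800,3),np.uint8);W[:600,:600]=r(a,4);W[:200,600:800]=cv2.resize(b,(200,200));cv2.imwrite('pics/c6.png',W)
s=load('side5');q=env.observe()['position'];print(q,'crop px of ref bar_top',[(np.array(proj(s,[.5831,-.1417,z]))-[270,70])*4 for z in(.226,.315)])
```

```text
[ 0.58295152 -0.14057319  0.34284628] crop px of ref bar_top [array([306.01329032, 353.93057072]), array([313.07057366, 211.40924079])]
```

View pics/c6.png

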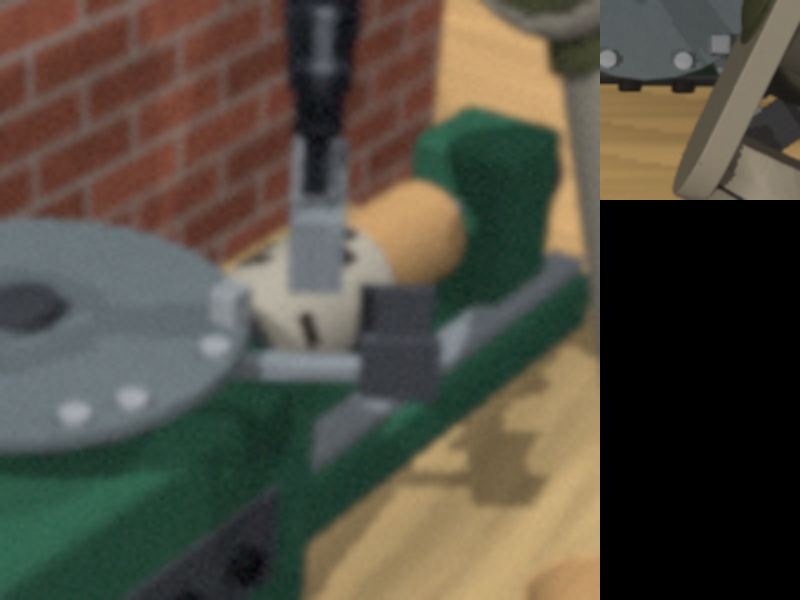

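>>> {"fn": "move_arm", "kwargs": {"series": [[255, [0, -0.1, -2], [0, 0, 0]], [255, [0, 0, -2], [0, 0, 0]], [255, [0, 0, -1], [0, 0, 0]], [255, [0, 0, -0.7], [0, 0, 0]], [255, [0, 0, -0.7], [0, 0, 0]], [255, [0, 0, 0], [0, 0, 0]]]}}

```text
time_s: 12.38
position: [0.5831, -0.1422, 0.2779]
tool_rot: [[0.832, 0.555, -0.001], [0.555, -0.832, 0.001], [-0.001, -0.001, -1.0]]
ft_force: [0.6, 0.2, -1.3]
grip_width: 0.009
```

>>> {"fn": "move_arm", "kwargs": {"series": [[255, [0, 0, -0.6], [0, 0, 0]], [255, [0, 0, -0.6], [0, 0, 0]], [255, [0, 0, -0.5], [0, 0, 0]], [255, [0, 0, 0], [0, 0, 0]], [255, [0, 0, 0], [0, 0, 0]]]}}

```text
time_s: 12.8
position: [0.5834, -0.1428, 0.2616]
tool_rot: [[0.832, 0.555, -0.0], [0.555, -0.832, 0.0], [-0.0, -0.0, -1.0]]
ft_force: [0.8, -0.1, -1.6]
grip_width: 0.0093
```

>>> {"fn": "move_arm", "kwargs": {"series": [[255, [0, 0, -0.3], [0, 0, 0]], [255, [0, 0, -0.3], [0, 0, 0]], [255, [0, 0, 0], [0, 0, 0]]]}}

```text
time_s: 13.05
position: [0.5832, -0.1427, 0.2552]
tool_rot: [[0.832, 0.555, -0.001], [0.555, -0.832, 0.0], [-0.0, -0.001, -1.0]]
ft_force: [-0.5, 0.5, -1.7]
grip_width: 0.009
```

>>> {"fn": "move_arm", "kwargs": {"series": [[255, [0, 0, -0.2], [0, 0, 0]], [255, [0, 0, 0], [0, 0, 0]], [255, [0, 0, 0], [0, 0, 0]]]}}

```text
time_s: 13.3
position: [0.5834, -0.1428, 0.2537]
tool_rot: [[0.832, 0.555, -0.0], [0.555, -0.832, 0.0], [-0.0, -0.0, -1.0]]
ft_force: [0.3, -0.2, -1.4]
grip_width: 0.0096
```

>>> {"fn": "move_arm", "kwargs": {"series": [[255, [0, 0, -0.15], [0, 0, 0]], [255, [0, 0, 0], [0, 0, 0]], [255, [0, 0, 0], [0, 0, 0]]]}}

```text
time_s: 13.55
position: [0.5834, -0.1428, 0.2523]
tool_rot: [[0.832, 0.555, -0.0], [0.555, -0.832, 0.0], [-0.0, -0.0, -1.0]]
ft_force: [0.8, -0.3, -2.3]
grip_width: 0.0093
```

>>> {"fn": "move_arm", "kwargs": {"series": [[255, [0, 0, -0.1], [0, 0, 0]], [255, [0, 0, 0], [0, 0, 0]], [255, [0, 0, 0], [0, 0, 0]]]}}

```text
time_s: 13.8
position: [0.5834, -0.1428, 0.2513]
tool_rot: [[0.832, 0.555, -0.0], [0.555, -0.832, 0.0], [-0.0, -0.0, -1.0]]
ft_force: [-0.9, 0.5, -1.5]
grip_width: 0.0096
```

>>> {"fn": "move_arm", "kwargs": {"series": [[255, [0, 0, -0.1], [0, 0, 0]], [255, [0, 0, 0], [0, 0, 0]], [255, [0, 0, 0], [0, 0, 0]]]}}

```text
time_s: 14.05
position: [0.5834, -0.1428, 0.2504]
tool_rot: [[0.832, 0.555, 0.0], [0.555, -0.832, -0.0], [0.0, 0.0, -1.0]]
ft_force: [-0.0, 0.3, 0.4]
grip_width: 0.0095
```

>>> {"fn": "move_arm", "kwargs": {"series": [[190, [0, 0, 0], [0, 0, 0]], [160, [0, 0, 0], [0, 0, 0]], [130, [0, 0, 0], [0, 0, 0]], [130, [0, 0, 0], [0, 0, 0]], [130, [0, 0, 0], [0, 0, 0]], [130, [0, 0, 0], [0, 0, 0]]]}}

```text
time_s: 14.55
position: [0.5834, -0.1428, 0.2503]
tool_rot: [[0.832, 0.555, 0.0], [0.555, -0.832, -0.0], [0.0, 0.0, -1.0]]
ft_force: [-0.0, -0.7, -0.0]
grip_width: 0.0417
```

>>> {"fn": "move_arm", "kwargs": {"series": [[130, [0, 0, 0.6], [0, 0, 0]], [130, [0, 0, 1.5], [0, 0, 0]], [130, [0, 0, 3], [0, 0, 0]], [130, [0, 0, 4], [0, 0, 0]], [130, [-1, 3.5, 0], [0, 0, 0]], [130, [-1, 3.8, 0], [0, 0, 0]], [130, [-1, 3.8, 0], [0, 0, 0]], [130, [-1, 3.8, 0], [0, 0, 0]], [130, [-1, 3.8, 0], [0, 0, 0]], [130, [-1, 3.8, 0], [0, 0, 0]]]}}

```text
time_s: 15.38
position: [0.5225, 0.0839, 0.342]
tool_rot: [[0.832, 0.555, 0.001], [0.555, -0.832, -0.0], [0.001, 0.0, -1.0]]
ft_force: [0.2, 0.4, 0.3]
grip_width: 0.0417
```

>>> {"fn": "move_arm", "kwargs": {"series": [[130, [-1, 3.8, 0], [0, 0, 0]], [130, [-1, 3.8, 0], [0, 0, 0]], [130, [-1, 3.8, 0], [0, 0, 0]], [130, [-1, 3.8, 0], [0, 0, 0]], [130, [0, 0, 0], [0, 0, 0]], [130, [0, 0, 0], [0, 0, 0]]]}}

```text
time_s: 15.88
position: [0.4827, 0.2358, 0.3418]
tool_rot: [[0.83, 0.558, 0.001], [0.558, -0.83, 0.0], [0.0, 0.0, -1.0]]
ft_force: [0.9, 0.4, -1.4]
grip_width: 0.0425
```

Run:
```python
from h import *
snap('side','side6');snap('top','top6')
a=cv2.imread('pics/side6.png')[110:210,300:400];b=cv2.imread('pics/top6.png')[190:290,350:450]
r=lambda x,s:cv2.resize(x,None,fx=s,fy=s,interpolation=cv2.INTER_CUBIC)
cv2.imwrite('pics/c7.png',np.hstack([r(a,4),r(b,4)]))
s=load('side6');t=load('top6')
for n,z in[('seat',.226),('tabtop',.268),('feet',.188)]:
  P=[.5831,-.1417,z];print(n,(np.array(proj(s,P))-[300,110])*4,(np.array(proj(t,P))-[350,190])*4+[400,0])
```

```text
seat [186.01329032 193.93057072] [664.3320761  152.56734123]
tabtop [189.24805836 128.60466248] [684.87803429 142.69886211]
feet [183.22298026 250.28068179] [647.30002423 160.74804746]
```

View pics/c7.png

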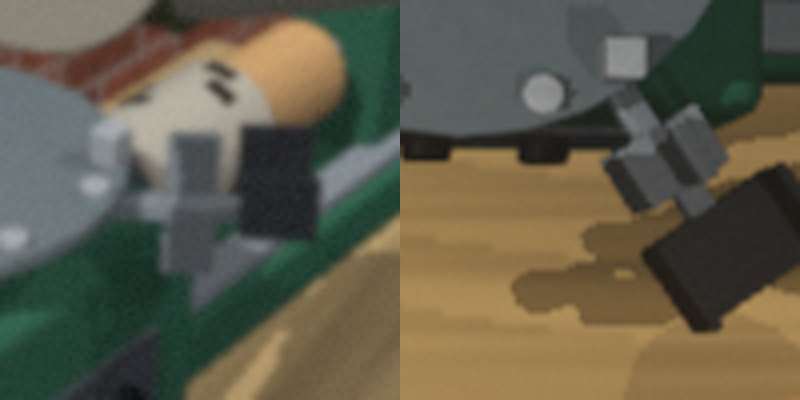

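```bash
python3 -c "
from rig import env
print(env.close_job())"
```

```text
the job is handed in; nothing more can be done
None
```

I threw the lever into the notch at the tall square stud, the outermost notch on the robot's right, and hung the leftmost saddle over its arm. The job was handed in at about 16 s of the 61 s allowed. The hand-in gives no verdict, so the results below are my own checks.

- **Lever:** I pressed it down, carried it past the first notch and let it up onto the comb. I then pushed it lightly by an ear until it was stopped. The push reached about 13 N, against the 60 N limit. I did not see the jump itself. With the arm out of the way, the images put the lever at about -33.7° and the stud at -33.6°, with the paddle at its fully-up height.
- **Saddle:** I lowered it until the force reading showed contact, at about the expected height, then opened the gripper. The last pictures show it upright between the disc and the paddle, within a few millimetres of the expected point, and the lever still up. I judged this by eye against projected points and did not fit the final pose.
- **Bystanders and clearance:** The arm never went near the bowl, glue bottle or caliper, but I did not measure them again at the end. The gripper was well clear of everything at hand-in.
- **Force readings:** While gripping the saddle, the fingertips pressed on its web with about 7.5 N.

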